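# Close the canisters, each with the lid that fits

### The job

The three cream stoneware canisters are washed and dry. Pick out their three wooden lids from the things on the worktop and put each one on the canister it fits, fully home and level; leave the canisters standing where they are, and the coffee tamper and the little yellow bowl beside them undisturbed.

Things in the scene. Friction and masses are not known exactly. Their poses are not given: they have to be found in the camera images.
- canister_large: The widest of three open, empty, cream stoneware canisters: round, 78 mm outside diameter, 72 mm tall, mouth 66 mm in diameter (wall 6 mm), loose, under 1 kg. Origin: centre of its underside, z up; the rim is 72 mm above the origin.
- canister_medium: The middle of three open, empty, cream stoneware canisters: round, 65 mm outside diameter, 64 mm tall, mouth 53 mm in diameter (wall 6 mm), loose, under 1 kg. Origin: centre of its underside, z up; the rim is 64 mm above the origin.
- canister_small: The narrowest of three open, empty, cream stoneware canisters: round, 52 mm outside diameter, 56 mm tall, mouth 40 mm in diameter (wall 6 mm), loose, under 1 kg. Origin: centre of its underside, z up; the rim is 56 mm above the origin.
- lid_large: Wooden lid of canister_large, 100 g: flange 78 mm wide, 8 mm thick; below it a plug 16 mm deep, 62 mm wide, tapering over its lower 11 mm to 50; on top an upright brass knob, 22 mm wide, 30 mm tall, to grip. Starts upright on the worktop. Origin: centre of the plug's underside, z up; flange at 16 to 24, knob top at 54 mm. Seated (flange on rim) its origin is 56 mm above the canister's.
- lid_medium: Wooden lid of canister_medium, 80 g: flange 65 mm wide, 8 mm thick; below it a plug 16 mm deep, 49 mm wide, tapering over its lower 11 mm to 37; on top an upright brass knob, 22 mm wide, 30 mm tall, to grip. Starts upright on the worktop. Origin: centre of the plug's underside, z up; flange at 16 to 24, knob top at 54 mm. Seated (flange on rim) its origin is 48 mm above the canister's.
- lid_small: Wooden lid of canister_small, 60 g: flange 52 mm wide, 8 mm thick; below it a plug 16 mm deep, 36 mm wide, tapering over its lower 11 mm to 24; on top an upright brass knob, 22 mm wide, 30 mm tall, to grip. Starts upright on the worktop. Origin: centre of the plug's underside, z up; flange at 16 to 24, knob top at 54 mm. Seated (flange on rim) its origin is 40 mm above the canister's.
- tamper: Bystander: coffee tamper, a steel foot 54 mm wide and 22 mm tall with a dark wooden grip, 81 mm tall in all, loose; no lid. Origin: centre of its underside. (Behind the canisters a wall cupboard hangs 0.47 m above the worktop.)
- pinch_bowl: Bystander: little yellow bowl, 52 mm wide, 18 mm tall, loose. Origin: centre of its underside. It stands by a brass lamp whose dome, 170 mm wide, hangs 157 mm above the worktop. Right of it a tall refrigerator closes the worktop's end and juts out in front of it, its door handle 0.53 m from the robot's base axis: swing past it with the arm drawn in.
Things that resemble listed ones, but are neither listed nor needed, are in the scene too. What is shaped like the lid_small but blue or turquoise is not meant.

How it is judged:
By the outcome, as a careful person would: the job done as asked, in the order asked, and still so for the second after the job is handed in, with the robot touching nothing.
It also fails if it takes over 77 s, if anything falls off the work surface, if the arm or the gripper's body presses on something with over 40 N, if the wrist force passes 120 N, or if a joint passes its speed limit or range.

### The arm

A 7-joint arm with a two-finger parallel gripper is mounted at the origin on a cart in front of the work surface, level with it; the furniture and walls round the work are solid. World frame = base frame: x ahead of the robot, y to its left, z up, the work surface at z = 0. Lengths are in mm, angles in rad, forces in N, time in s.
With the tool pointing down it reaches from about 400 to 875 mm from the base axis. Payload 4.4 kg.
Tool frame: the origin (TCP) lies midway between the tips of the shut fingers; the grasp point (between the pads) lies 19 mm behind it (ctrl.pinch_z is the distance from the TCP to the grasp point, in mm); z points along the fingers, y is the line along which they close (so a half turn about z gives the same grasp; the last joint's range is limited). The gripper opens to 85 mm and grips with 20 to 120 N. Pads are 22 mm wide; open, the fingers measure 114 mm over their backs; the gripper's body (76 mm by 85 mm) begins 54 mm behind the grasp point. The pads swing forward as they close: fully open they stand 13 mm farther back than shut.
Start: joints at [-1.192, 0.628, 0.038, 1.517, -0.027, 0.996, -0.02], TCP at [279.66, 586.778, 231.313] pointing down, gripper open.
Joint ranges: [-3.06, 3.06], [-0.37, 2.12], [-1.25, 1.32], [0.18, 2.47], [-1.1, 4.24], [0.23, 1.98], [-2.94, 2.94]. Speed limits (rad/s): [2.57, 2.57, 3.14, 3.14, 3.14, 3.14, 3.14].

### API

Orientations are given as [roll, pitch, yaw] about the fixed x, y, z axes, in that order (R = Rz(yaw) Ry(pitch) Rx(roll)).
In Python, from cell import read_state, cams, order, ctrl gives the robot as it stands.
- The arm moves only by the tool move_arm, never from a script. Its argument "targets" is text: rows parted by semicolons, each of 7 numbers parted by spaces: the gripper's target within -1 to 1 (fully open at 1, half-way at 0, shut at -1), then the shift along the tool's x, y, z in cm, then the turn, a rotation vector about the tool's x, y, z in degrees. A call has 1 to 5 rows; each row shifts and turns the commanded pose from where the row before left it, along the tool's axes as they then stand; what a row does not reach is not made up. A row lasts 1/12 s, in which the tool goes at most 41.7 mm and 7.16 degrees, less where a joint would pass 70% of its speed; a pose out of reach is approached as far as the arm can. A call with a gripper value outside its range is refused whole. The fingers move at their own pace and stop on an object; the grip force is fixed at half the most. Time passes only in rows, so rows that do not move let the fingers close. It gives the time, the measured TCP pose, the force, the opening and the grip force at its end, in the units of the state.
- read_state(): the state, without advancing time (a new reading comes with each control period).
- cams.get_image(name): name is "scene" or "top" or "wrist"; returns a dict with "color" (480x640x3 uint8, red, green, blue), "fovy" (degrees; the focal length in pixels is half the picture's height over the tangent of half this angle, whatever the lens; pixels are square), "cx", "cy" (the principal point, pixels), "rvec" (rotation vector, rad) and "tvec" (3), from world to camera coordinates, as OpenCV has them. Camera axes: x right, y down, z forward; pixel columns grow to the right and rows downward; lengths in mm; the calibration is good to about 2 mm. The wrist camera is an equidistant fisheye: a pixel r from the principal point sees the ray r / f radians off the axis. A picture is of the moment at which its call begins. There is no depth.
- order.finish_job(): hands the job in; it is judged then, once.
The state is a dict: "clock": time; "qpos": joint angles; "qd": joint speeds; "tau": joint torques, N m; "eef_pos": TCP position; "tool_rot": TCP orientation; "force": force on the tool from outside, world axes, zero at the start; "torque": the same for the moment, N m; "width": finger opening in mm; "gripper_force": force on a finger pad.
Only numpy, scipy, OpenCV 4.12 (cv2) and the standard library are available. Lean on these libraries where they do the work, as an engineer would, in place of code of your own. Each camera call takes 0.05 s, during which the arm holds its last target. There are 200 camera calls.

## Working session

There is one attempt and no reset: what is moved stays moved. The work goes in short steps, Python scripts to look and compute and a tool call to move; the robot and the scene stay as the last step left them, time stands still between calls to the robot, and variables do not carry over. Pictures are saved under pics/ and viewed, at most 14 in all, crops included, and the job is handed in when it is done.

Besides the shell and the picture viewer there is one more tool, called after "Emit:" as name(argument=value, ...) on one line, values as JSON. move_arm: Moves the arm, as the interface text tells. Its arguments: {"type":"object","properties":{"targets":{"type":"string"}},"required":["targets"]}

```bash
mkdir -p pics; ls
cat > h.py <<'E'
import numpy as np,cv2
from cell import read_state,cams,order,ctrl
def snap(n,f):
    d=cams.get_image(n);cv2.imwrite('pics/'+f,d['color'][:,:,::-1]);np.save('pics/'+f+'.npy',d,allow_pickle=True);return d
def ray(d,u,v):
    h=d['color'].shape[0];f=h/2/np.tan(np.radians(d['fovy'])/2)
    x,y=u-d['cx'],v-d['cy']
    if d.get('_fish'):
        r=np.hypot(x,y)+1e-9;t=r/f;c=np.array([x/r*np.sin(t),y/r*np.sin(t),np.cos(t)])
    else: c=np.array([x/f,y/f,1])
    R=cv2.Rodrigues(np.array(d['rvec'],float))[0];o=-R.T@np.array(d['tvec'],float).ravel()
    return o,R.T@c
def at(d,u,v,z):
    o,r=ray(d,u,v);return (o+r*(z-o[2])/r[2]).round(1)
E
python3 - <<'E'
from h import *
for n in['scene','top','wrist']:
    d=snap(n,n+'0.png');print(n,d['fovy'],ray(d,320,240))
print({k:np.round(v,3) for k,v in read_state().items()})
E
```

```text
pics
scene 53.57208872868184 (array([-22.48187816, 841.03969856, 614.52492257]), array([ 0.46384393, -0.65432688, -0.59733901]))
top 51.39086783163137 (array([359.19706664, 188.53959439, 896.05604327]), array([ 0.1032963 ,  0.00811244, -0.99466625]))
wrist 65.70646984690485 (array([207.44543707, 620.99326675, 371.84904777]), array([ 0.30329393, -0.14403817, -0.94225139]))
{'clock': np.float64(0.15), 'qpos': array([-1.192,  0.629,  0.038,  1.518, -0.027,  0.996, -0.02 ]), 'qd': array([ 0.001, -0.002,  0.001, -0.002,  0.001, -0.001,  0.   ]), 'tau': array([ 2.0000e-03, -5.6379e+01,  1.2280e+00, -1.9365e+01,  1.1000e-02,
        8.0000e-03,  0.0000e+00]), 'eef_pos': array([279.46 , 586.333, 230.607]), 'tool_rot': array([-3.14 ,  0.   ,  2.697]), 'force': array([-0.778, -0.227, -0.462]), 'torque': array([-0.054,  0.022,  0.024]), 'gripper_force': np.float64(0.0), 'width': np.float64(85.241)}
```

View pics/scene0.png

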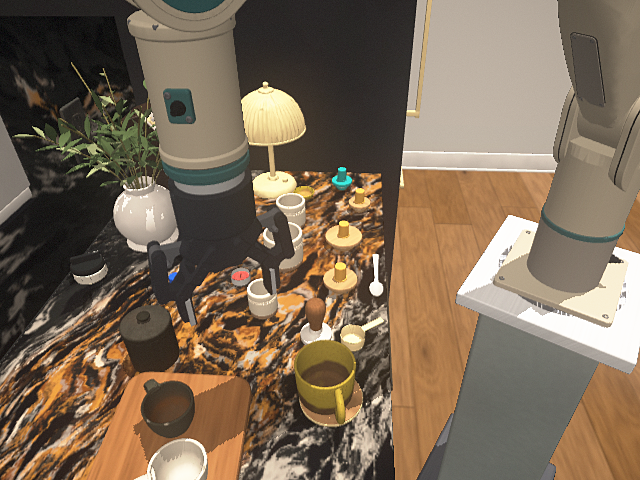

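View pics/top0.png

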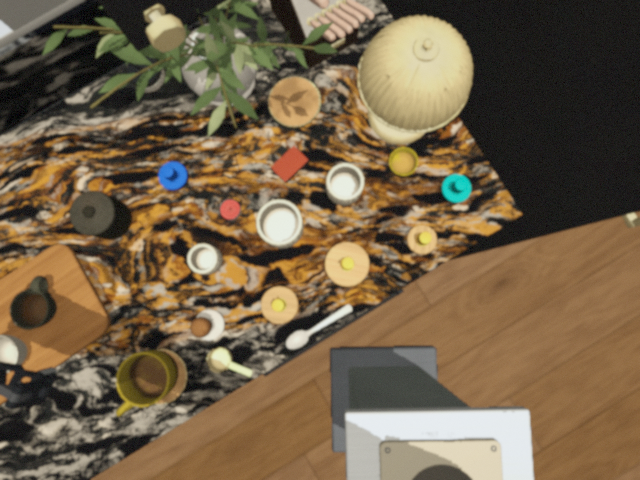

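View pics/wrist0.png

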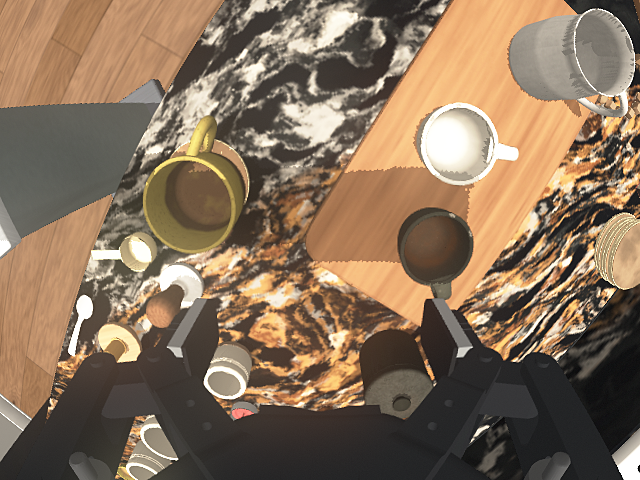

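Top view shows these candidates:
- **Wood discs with brass knobs:** (347,264) largest, (280,304) middle, (422,239) smallest. These are the lids.
- **Rejected:** blue (173,176) and turquoise (457,188) are the wrong colour. The leaf trivet (294,101) has no knob.
- **Canisters:** large (279,223), medium (344,184), small (204,259).

I'll measure them and confirm in one crop.

Run:
```python
from h import *
d=np.load('pics/top0.png.npy',allow_pickle=True).item();im=d['color']
hsv=cv2.cvtColor(im,cv2.COLOR_RGB2HSV)
def blob(u,v,lo,hi,w):
    m=np.zeros(im.shape[:2],np.uint8);m[v-w:v+w,u-w:u+w]=cv2.inRange(hsv,np.array(lo),np.array(hi))[v-w:v+w,u-w:u+w]
    m=cv2.morphologyEx(m,cv2.MORPH_OPEN,np.ones((3,3)))
    c=max(cv2.findContours(m,0,2)[0],key=cv2.contourArea);return cv2.minEnclosingCircle(c),cv2.contourArea(c)
for n,u,v,w in[('L',347,264,28),('M',280,304,25),('S',422,239,22)]:
    (c,r),a=blob(u,v,(22,170,120),(34,255,255),12);k=at(d,*c,54)
    (c2,r2),a2=blob(u,v,(8,60,120),(34,255,255),w);f=at(d,*c2,24);e=at(d,c2[0]+r2,c2[1],24)
    print('lid',n,np.round(c,1),k,'flange',f,'D',2*np.linalg.norm(e-f).round(1),'dist',np.hypot(*k[:2]).round())
for n,u,v,w,z in[('L',279,223,30,72),('M',344,184,26,64),('S',204,259,22,56)]:
    (c,r),a=blob(u,v,(0,0,150),(40,60,255),w);f=at(d,*c,z);e=at(d,c[0]+r,c[1],z)
    print('can',n,np.round(c,1),f,'D',2*np.linalg.norm(e-f).round(1),'dist',np.hypot(*f[:2]).round())
for n,u,v,z in[('bowl',403,161,18),('tamper grip',202,327,81),('lamp top',425,45,300),('turq',457,186,54)]:print(n,at(d,u,v,z))
cv2.imwrite('pics/crop0.png',cv2.resize(im[130:360,150:490,::-1],None,fx=2.35,fy=2.35,interpolation=2)[:600,:800])
```

```text
Traceback (most recent call last):
ValueError: max() iterable argument is empty
```

```bash
cat >> h.py <<'E'
def blob(im,u,v,lo,hi,w,k=3):
    hsv=cv2.cvtColor(im,cv2.COLOR_RGB2HSV);m=np.zeros(im.shape[:2],np.uint8);s=np.s_[max(v-w,0):v+w,max(u-w,0):u+w];m[s]=cv2.inRange(hsv,np.array(lo),np.array(hi))[s]
    if k: m=cv2.morphologyEx(m,cv2.MORPH_OPEN,np.ones((k,k)))
    cs=cv2.findContours(m,0,2)[0]
    if not cs: return ((u,v),0),0
    c=max(cs,key=cv2.contourArea);return cv2.minEnclosingCircle(c),cv2.contourArea(c)
E
cat > m.py <<'E'
from h import *
d=np.load('pics/top0.png.npy',allow_pickle=True).item();im=d['color']
hsv=cv2.cvtColor(im,cv2.COLOR_RGB2HSV)
print('knob hsv',hsv[262:266,345:349].reshape(-1,3)[:4].tolist(),'flange',hsv[275,347],'edge',hsv[253,335])
for n,u,v,w in[('L',347,264,28),('M',280,304,25),('S',422,239,22)]:
    (c,r),a=blob(im,u,v,(24,180,120),(34,255,255),12,0);k=at(d,*c,54)
    (c2,r2),a2=blob(im,u,v,(8,60,120),(34,255,255),w);f=at(d,*c2,24);e=at(d,c2[0]+r2,c2[1],24)
    print('lid',n,np.round(c,1),r,k,'flange',np.round(c2,1),f,'D',2*np.linalg.norm(e-f).round(1),'dist',np.hypot(*k[:2]).round())
for n,u,v,w,z in[('L',279,223,30,72),('M',344,184,26,64),('S',204,259,22,56)]:
    (c,r),a=blob(im,u,v,(0,0,150),(40,60,255),w);f=at(d,*c,z);e=at(d,c[0]+r,c[1],z)
    print('can',n,np.round(c,1),f,'D',2*np.linalg.norm(e-f).round(1),'dist',np.hypot(*f[:2]).round())
for n,u,v,z in[('bowl',403,161,18),('tamper grip',202,327,81),('lamp top',425,45,300),('turq',457,186,54)]:print(n,at(d,u,v,z))
cv2.imwrite('pics/crop0.png',cv2.resize(im[130:360,150:490,::-1],None,fx=2.35,fy=2.35,interpolation=2)[:600,:800])
E
python3 m.py
```

```text
knob hsv [[27, 133, 234], [28, 135, 233], [28, 135, 232], [28, 134, 234]] flange [ 20  97 233] edge [ 20  95 233]
lid L [347 264] 0 [404.9 150.8  54. ] flange [346.  264.5] [405.7 151.1  24. ] D 131.8 dist 432.0
lid M [280 304] 0 [340.4 264.8  54. ] flange [279.5 302. ] [343.2 268.3  24. ] D 116.6 dist 431.0
lid S [422 239] 0 [444.4  22.9  54. ] flange [421.5 238.5] [448.3  17.8  24. ] D 106.0 dist 445.0
can L [278.8 216.7] [485.6 263.3  72. ] D 97.0 dist 552.0
can M [345.  181.9] [543.8 150.7  64. ] D 67.0 dist 564.0
can S [202.5 258.9] [418.8 394.9  56. ] D 54.6 dist 576.0
bowl [589.5  43.6  18. ]
tamper grip [306.7 389.3  81. ]
lamp top [663.2  56.8 300. ]
turq [534.  -40.7  54. ]
```

View pics/crop0.png

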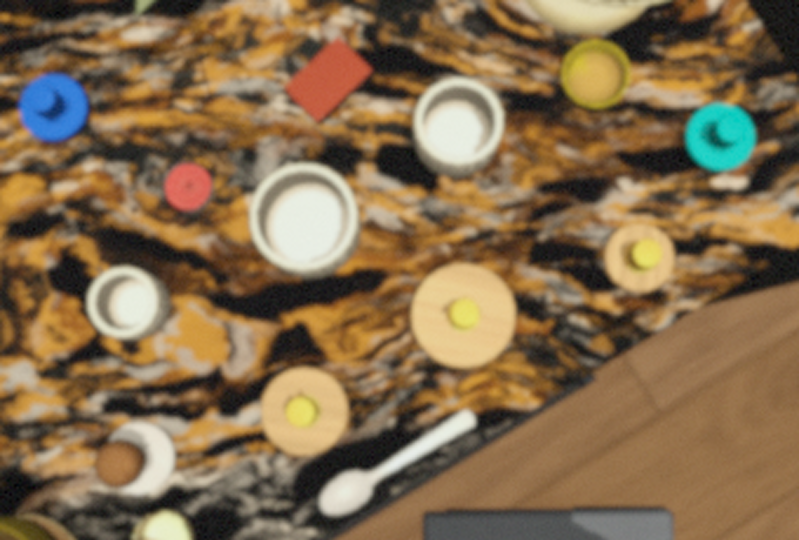

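The crop confirms the three wooden, brass-knobbed lids. In the full image their flanges are near (347,264), (280,305) and (422,239). Next I'll tighten the masks and get the lamp's clearance.

```bash
cat > m.py <<'E'
from h import *
from scipy.spatial.transform import Rotation as Ro
d=np.load('pics/top0.png.npy',allow_pickle=True).item();im=d['color']
for n,u,v,w in[('L',347,264,28),('M',280,304,25),('S',423,239,20)]:
    (c,r),a=blob(im,u,v,(24,115,150),(34,255,255),14);k=at(d,*c,54)
    (c2,r2),a2=blob(im,u,v,(15,70,205),(34,160,255),w,5);f=at(d,*c2,24);e=at(d,c2[0]+r2,c2[1],24)
    print('lid',n,np.round(c,1),round(r,1),k,'flange',np.round(c2,1),f,'D',2*np.linalg.norm(e-f).round(1))
for n,u,v,z in[('L',303,216,72),('M',458,120,64),('S',124,301,56)]:print('can',n,at(d,150+u/2.35,130+v/2.35,z))
for z in(157,220):print('dome',z,[at(d,*p,z) for p in((359,73),(473,73),(416,16),(416,131))])
print('lamp top',at(d,426,45,300))
s=read_state();print(Ro.from_euler('xyz',s['tool_rot']).as_matrix().round(2))
E
python3 m.py
```

```text
lid L [347.  263.5] 6.8 [405.8 150.7  54. ] flange [346.8 263.7] [407.1 149.7  24. ] D 75.8
lid M [278.5 304.4] 7.0 [339.7 267.3  54. ] flange [278.8 304.3] [339.3 269.5  24. ] D 62.8
lid S [424.2 238.6] 6.8 [445.   19.1  54. ] flange [422.4 237.3] [450.3  16.2  24. ] D 53.4
can L [476.7 263.2  72. ]
can M [545.2 150.9  64. ]
can S [420.2 394.6  56. ]
dome 157 [array([693.8, 128.7, 157. ]), array([688.7, -46.3, 157. ]), array([784.,  37., 157.]), array([599.2,  44.9, 157. ])]
dome 220 [array([665.3, 133.8, 220. ]), array([660.6, -26.3, 220. ]), array([747.8,  49.9, 220. ]), array([578.8,  57.2, 220. ])]
lamp top [663.1  55.5 300. ]
[[-0.9   0.43 -0.  ]
 [ 0.43  0.9  -0.  ]
 [-0.   -0.   -1.  ]]
```

Flange diameters of 76, 63 and 53 mm match the large, medium and small lids, and everything is within reach. I'm moving above the large lid.

Emit:
move_arm(targets="1 -2.5 -2.83 0.6 0 0 0;1 -2.5 -2.83 0.6 0 0 0;1 -2.5 -2.83 0.6 0 0 0;1 -2.5 -2.83 0.6 0 0 0;1 -2.5 -2.83 0.6 0 0 0")

```text
clock: 0.57
eef_pos: [331.7, 403.4, 200.9]
tool_rot: [-3.141, 0.0, 2.697]
force: [1.2, -0.3, 0.1]
width: 85.5
gripper_force: 0.0
```

Emit:
move_arm(targets="1 -2.5 -2.83 0.6 0 0 0;1 -2.5 -2.83 0.6 0 0 0;1 -2.5 -2.83 0.6 0 0 0;1 -2.5 -2.83 0.6 0 0 0;1 -2.5 -2.83 0.6 0 0 0")

```text
clock: 0.98
eef_pos: [383.7, 222.0, 171.1]
tool_rot: [3.141, 0.0, 2.697]
force: [0.2, 0.8, 0.8]
width: 85.7
gripper_force: 0.0
```

Emit:
move_arm(targets="1 -2.5 -2.83 0.6 0 0 0;1 -2.5 -2.83 0.6 0 0 0;1 0 0 0 0 0 0;1 0 0 0 0 0 0;1 0 0 0 0 0 0")

```text
clock: 1.4
eef_pos: [404.4, 151.6, 159.3]
tool_rot: [3.141, -0.0, 2.696]
force: [0.8, 0.5, 0.6]
width: 85.6
gripper_force: 0.0
```

```bash
cat >> h.py <<'E'
from scipy.spatial.transform import Rotation as Ro
def go(xyz):
    s=read_state();R=Ro.from_euler('xyz',s['tool_rot']).as_matrix();print('tcp',s['eef_pos'].round(1) if hasattr(s['eef_pos'],'round') else s['eef_pos'],'t',round(s['clock'],2),'rot',np.round(s['tool_rot'],3));dd=R.T@(np.array(xyz)-s['eef_pos'])
    print('shift cm',(dd/10).round(2));return dd
def wr(f):
    d=snap('wrist',f);d['_fish']=1;return d
def uv(d,p):
    R=cv2.Rodrigues(np.array(d['rvec'],float))[0];c=R@np.array(p,float)+np.array(d['tvec'],float).ravel()
    f=d['color'].shape[0]/2/np.tan(np.radians(d['fovy'])/2);r=np.hypot(c[0],c[1])
    if d.get('_fish'): g=f*np.arctan2(r,c[2])/(r+1e-9)
    else: g=f/c[2]
    return np.round([d['cx']+c[0]*g,d['cy']+c[1]*g],1)
E
python3 - <<'E'
from h import *
go((406,150.5,150));d=wr('w1.png')
for p in [(406,150.5,54),(477,263,72),(545,151,64),(445,18,54)]:print(p,uv(d,p))
E
```

```text
tcp [404.4 151.6 159.3] t 1.4 rot [ 3.141 -0.     2.696]
shift cm [-0.19 -0.03  0.93]
(406, 150.5, 54) [318.5 231.8]
(477, 263, 72) [500.3 259.9]
(545, 151, 64) [391.  378.1]
(445, 18, 54) [195.  337.2]
```

View pics/w1.png

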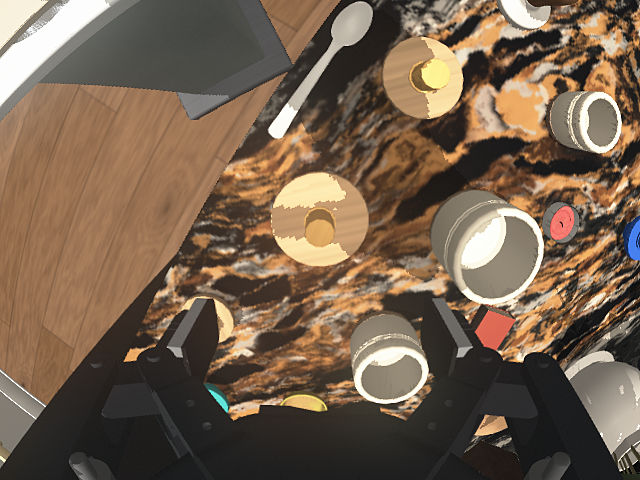

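The view shows the large lid's knob top at (320,233), against (318.5,231.8) predicted. Canister rims are near (495,256) large, (391,373) medium and (602,122) small. The medium lid's knob top is at (435,73).

Run:
```python
from h import *
d=np.load('pics/w1.png.npy',allow_pickle=True).item();d['_fish']=1
print('knobL',at(d,320,233,54),'flangeL',at(d,320,219.5,24),'canL',at(d,495,256,72),'canM',at(d,391,373,64),'canS',at(d,602,122,56),'knobM',at(d,435,73,54))
for n,c,z,r in[('L',(477,263),72,39),('M',(545,151),64,32.5)]:
    for a in range(0,360,90):print(n,a,uv(d,(c[0]+r*np.cos(np.radians(a)),c[1]+r*np.sin(np.radians(a)),z)),end=' ')
im=d['color'];cv2.imwrite('pics/w1c.png',cv2.resize(im[190:410,330:560,::-1],None,fx=2.7,fy=2.7,interpolation=2))
go((406,150.5,30))
```

```text
knobL [407.2 151.1  54. ] flangeL [406.4 151.6  24. ] canL [472.  259.8  72. ] canM [539.6 152.9  64. ] canS [419.8 396.   56. ] knobM [338.7 269.   54. ]
L 0 [510.5 301.1] L 90 [543.1 237.7] L 180 [486.9 212.8] L 270 [453.7 282.5] M 0 [402.9 401.6] M 90 [427.1 363.3] M 180 [377.3 351.2] M 270 [355.2 391.5] tcp [404.2 152.5 159.4] t 1.45 rot [ 3.141 -0.     2.698]
shift cm [-0.25 -0.11 12.94]
```

View pics/w1c.png

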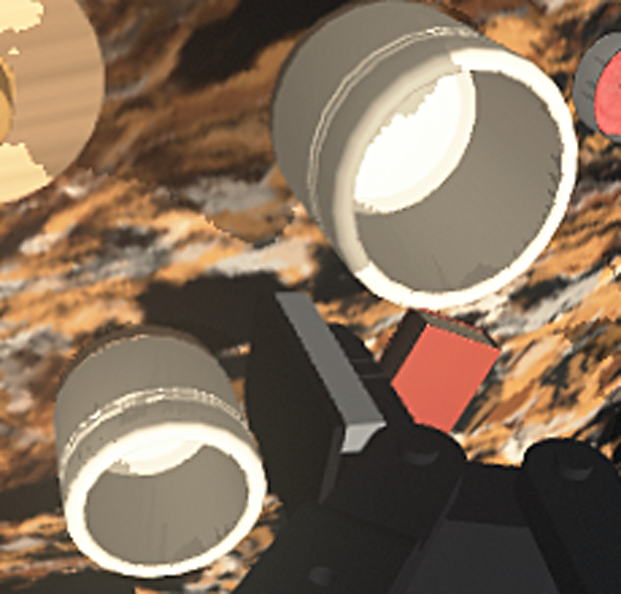

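Emit:
move_arm(targets="1 -0.25 -0.1 3.2 0 0 0;1 0 0 3.2 0 0 0;1 0 0 3.3 0 0 0;1 0 0 3.3 0 0 0;-1 0 0 0 0 0 0")

```text
clock: 1.87
eef_pos: [401.3, 146.0, 50.9]
tool_rot: [-3.123, -0.006, 2.702]
force: [-1.0, 0.4, -0.1]
width: 75.4
gripper_force: 0.0
```

Emit:
move_arm(targets="-1 0 0 0 0 0 0;-1 0 0 0 0 0 0;-1 0 0 0 0 0 0;-1 0 0 0 0 0 0;-1 0 0 0 0 0 0")

```text
clock: 2.28
eef_pos: [406.5, 148.2, 54.9]
tool_rot: [-3.134, 0.002, 2.699]
force: [1.5, 11.3, 19.2]
width: 12.6
gripper_force: 9.6
```

Emit:
move_arm(targets="-1 0 0 0 0 0 0;-1 0 0 0 0 0 0;-1 0 0 0 0 0 0")

```text
clock: 2.53
eef_pos: [408.5, 150.8, 56.0]
tool_rot: [-3.14, 0.005, 2.701]
force: [1.6, 9.0, 19.5]
width: -0.1
gripper_force: 9.6
```

Run:
```python
from h import *
s=read_state();print(np.round(s['qpos'],3),np.round(s['tau'],1),s['force'],s['width'],s['eef_pos'])
```

```text
[-0.382  0.662 -0.058  2.24   0.167  0.242  0.54 ] [  3.6 -34.6   4.3  -0.3   0.6   2.1  -0. ] [ 1.64092147  8.97344238 19.47664088] -0.066687016252265 [408.53970581 150.76089089  55.9605034 ]
```

The wrist joint j6 hit its lower limit (0.23), so the fingers closed on top of the knob. A 5° lean of the tips toward the base, about the closing axis, frees j6. I'll lift, turn so the closing axis is tangential, and lean.

Emit:
move_arm(targets="1 0 0 -4 0 0 0;1 0 0 -4 0 0 0;1 0 0 0 0 0 -6.6;1 0 0 0 0 0 -6.6;1 0 0 0 0 0 -6.6")

```text
clock: 2.95
eef_pos: [404.8, 146.3, 134.8]
tool_rot: [-3.129, -0.005, 3.048]
force: [-0.2, 0.6, -0.8]
width: 60.8
gripper_force: 0.0
```

Emit:
move_arm(targets="1 0 0 0 0 0 -6.6;1 0 0 0 0 0 -6.6;1 0 0 0 0 0 -6.6;1 0 0 0 0 0 -6.6;1 0 0 0 0 5 0")

```text
clock: 3.37
eef_pos: [400.2, 143.9, 134.1]
tool_rot: [-3.131, -0.105, -2.774]
force: [-1.1, -0.9, -0.5]
width: 85.4
gripper_force: 0.0
```

Run:
```python
from h import *
go((406.5,151,30));d=wr('w2.png');print(np.round(read_state()['qpos'],2))
R=Ro.from_euler('xyz',read_state()['tool_rot']).as_matrix();print(R.round(3))
for p in [(406.5,151,54),(474.5,262.5,72),(542,151,64)]:print(p,uv(d,p))
```

```text
tcp [400.2 143.9 134.1] t 3.37 rot [-3.131 -0.105 -2.774]
shift cm [-1.93  0.54 10.26]
[-0.15  0.56 -0.38  2.1   0.32  0.65  1.18]
[[-0.93  -0.355 -0.094]
 [-0.352  0.935 -0.044]
 [ 0.103 -0.008 -0.995]]
(406.5, 151, 54) [327.6 266.4]
(474.5, 262.5, 72) [435.  405.8]
(542, 151, 64) [262.7 424.4]
```

View pics/w2.png

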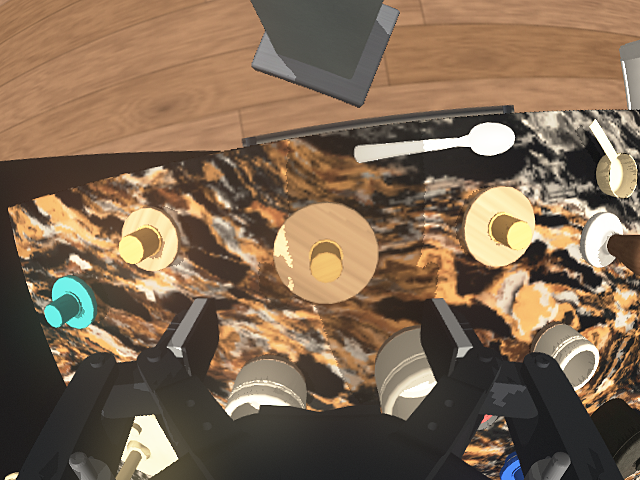

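The large lid is still upright in place, knob top at (326,268). Descending.

Emit:
move_arm(targets="1 -0.95 0.27 1.5 0 0 0;1 -0.97 0.27 1.5 0 0 0;1 0 0 2.4 0 0 0;1 0 0 2.4 0 0 0;1 0 0 2.45 0 0 0")

```text
clock: 3.83
eef_pos: [411.7, 153.7, 28.9]
tool_rot: [-3.133, -0.096, -2.781]
force: [0.4, -0.2, 0.0]
width: 85.2
gripper_force: 0.0
```

Run:
```python
from h import *
go((406.5,151,30));print(np.round(read_state()['qpos'],2))
```

```text
tcp [411.7 153.7  28.9] t 3.83 rot [-3.133 -0.096 -2.781]
shift cm [ 0.59 -0.07 -0.05]
[-0.26  0.75 -0.24  2.15  0.45  0.39  1.06]
```

Emit:
move_arm(targets="1 0.7 -0.05 -0.1 0 0 0;-1 0 0 0 0 0 0;-1 0 0 0 0 0 0;-1 0 0 0 0 0 0;-1 0 0 0 0 0 0")

```text
clock: 4.25
eef_pos: [405.8, 150.9, 32.3]
tool_rot: [-3.133, -0.097, -2.781]
force: [0.2, -0.1, 0.3]
width: 38.9
gripper_force: 0.0
```

Emit:
move_arm(targets="-1 0 0 0 0 0 0;-1 0 0 0 0 0 0;-1 0 0 0 0 0 0;-1 0 0 0 0 0 0")

```text
clock: 4.58
eef_pos: [405.5, 150.6, 31.9]
tool_rot: [-3.132, -0.098, -2.781]
force: [0.7, -0.1, 8.1]
width: 19.8
gripper_force: 58.3
```

Gripped. Lifting, then fitting circles to the rims in the earlier wrist picture plus a fresh top view.

Emit:
move_arm(targets="-1 0.15 0 -1.5 0 0 0;-1 0.3 0 -3 0 0 0;-1 0.3 0 -3 0 0 0;-1 0.2 0 -2 0 0 0;-1 0 0 0 0 0 0")

```text
clock: 5.0
eef_pos: [406.5, 152.2, 129.8]
tool_rot: [-3.133, -0.093, -2.781]
force: [1.2, 0.4, -0.9]
width: 19.5
gripper_force: 59.1
```

```bash
cat >> h.py <<'E'
from scipy.optimize import least_squares
def rim(d,c,z,ro,it=4,vmin=200,smax=70):
    im=d['color'];hsv=cv2.cvtColor(im,cv2.COLOR_RGB2HSV);u0,v0=uv(d,(c[0],c[1],z));P=[]
    for v in range(max(int(v0)-75,0),min(int(v0)+75,480)):
        for u in range(max(int(u0)-75,0),min(int(u0)+75,640)):
            if hsv[v,u,2]>vmin and hsv[v,u,1]<smax:P.append(at(d,u,v,z)[:2])
    P=np.array(P);c=np.array(c,float)
    for i in range(it):
        r=np.hypot(*(P-c).T);Q=P[abs(r-(ro-3))<(6.5 if i<2 else 4.5)]
        c=least_squares(lambda k:np.hypot(*(Q-k).T)-(ro-3),c,loss='soft_l1').x
    a=np.degrees(np.arctan2(*(Q-c).T[::-1]));return c.round(1),len(Q),np.histogram(a,8,(-180,180))[0]
E
python3 - <<'E'
from h import *
print(read_state()['eef_pos'],read_state()['width'],read_state()['force'])
w=np.load('pics/w1.png.npy',allow_pickle=True).item();w['_fish']=1
t=np.load('pics/top0.png.npy',allow_pickle=True).item();s=snap('scene','s1.png')
for n,c,z,ro in[('L',(474.5,262.5),72,39),('M',(542,151),64,32.5),('S',(420,395.5),56,26)]:
    for k,d in(('w',w),('t',t),('s',s)):
        try:print(n,k,rim(d,c,z,ro,vmin=170 if k=='t' else 200),uv(d,(*c,z)))
        except Exception as e:print(n,k,e)
E
```

```text
[406.49585403 152.24924844 129.83033545] 19.52562427262308 [ 1.167219    0.41437627 -0.94809811]
L w (array([477.1, 264.3]), 1848, array([332, 251, 205, 225, 175, 165, 205, 290])) [499.  257.3]
L t (array([476.9, 263.8]), 605, array([85, 80, 72, 65, 78, 77, 70, 78])) [279.3 223.2]
L s (array([474.5, 267.4]), 219, array([22, 18, 24, 23, 23, 32, 39, 38])) [283.7 231.3]
M w (array([544. , 151.8]), 1138, array([185, 140, 112, 105, 117, 122, 154, 203])) [389.8 375.7]
M t (array([545.1, 150.9]), 474, array([63, 59, 54, 58, 57, 57, 62, 64])) [344.9 182.9]
M s (array([542.6, 154.9]), 147, array([19, 13, 20, 17, 13, 19, 22, 24])) [291.2 199.6]
S w (array([419.7, 395.2]), 828, array([127, 143, 121, 100,  80,  80,  80,  97])) [601.7 122.4]
S t (array([419.9, 396. ]), 358, array([46, 55, 47, 45, 43, 42, 40, 40])) [202.2 258.2]
S s (array([418.1, 399.7]), 211, array([27, 20, 27, 21, 20, 26, 38, 32])) [261.6 285.9]
```

View pics/s1.png

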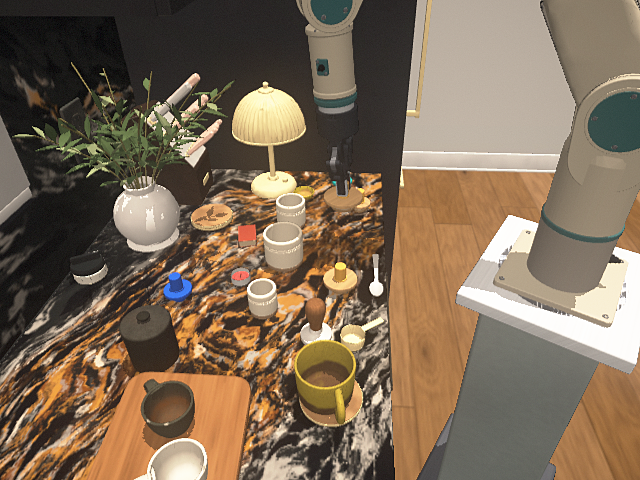

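The views agree on the rims: L (476.8,264.2), M (544.3,151.6), S (419.7,395.7). The scene picture shows the held lid level at (343,197). Carrying it over the large canister.

Emit:
move_arm(targets="-1 -2.0 1.55 -0.2 0 0 0;-1 -3 2.3 -0.3 0 0 0;-1 -3 2.3 -0.3 0 0 0;-1 -2.37 1.85 -0.25 0 0 0;-1 0 0 0 0 0 0")

```text
clock: 5.47
eef_pos: [475.9, 270.0, 124.8]
tool_rot: [-3.138, -0.095, -2.776]
force: [0.4, 0.6, 0.1]
width: 19.7
gripper_force: 59.1
```

Run:
```python
from h import *
go((475.8,263.8,100));d=wr('w3.png');print(uv(d,(476.8,264.2,72)),[uv(d,(476.8+39*a,264.2+39*b,72)).tolist() for a,b in((1,0),(0,1),(-1,0),(0,-1))]);print(np.round(read_state()['qpos'],2))
```

```text
tcp [475.9 270.  124.8] t 5.47 rot [-3.138 -0.095 -2.776]
shift cm [ 0.   -0.57  2.49]
[309.8 263.8] [[287.2, 321.0], [372.6, 286.4], [335.0, 200.1], [245.4, 239.9]]
[-0.31  0.69 -0.38  1.82  0.31  0.8   1.08]
```

View pics/w3.png

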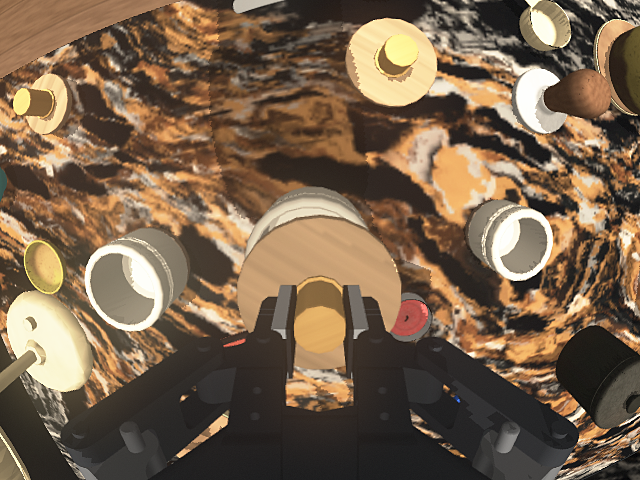

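Lid flange spans about x 238–401, y 215–370 (centre (319,292)), offset from the mouth along tool y as expected.

Run:
```python
from h import *
d=np.load('pics/w3.png.npy',allow_pickle=True).item();d['_fish']=1
print('flange',at(d,319.5,292.5,117),[at(d,*p,117) for p in((238,288),(401,288))], 'M',rim(d,(544.3,151.6),64,32.5),'S',rim(d,(419.7,395.7),56,26),'knobM',at(d,402,52,54),'knobS',at(d,21,101,54))
```

```text
flange [474.  269.2 117. ] [array([485.8, 233.7, 117. ]), array([459. , 303.3, 117. ])] M (array([544.5, 152.4]), 1774, array([256, 184, 167, 155, 175, 217, 299, 321])) S (array([420.6, 395.7]), 1418, array([195, 243, 236, 183, 145, 134, 135, 147])) knobM [341.  270.7  54. ] knobS [447.6  19.4  54. ]
```

Emit:
move_arm(targets="-1 0.08 -0.57 0 0 0 0;-1 0 0 0 0 0 0;-1 -0.1 0 1 0 0 0;-1 -0.1 0 1 0 0 0;-1 -0.1 0 1 0 0 0")

```text
clock: 5.93
eef_pos: [475.7, 257.8, 95.8]
tool_rot: [-3.134, -0.097, -2.781]
force: [0.1, 5.3, 8.1]
width: 20.0
gripper_force: 61.4
```

Emit:
move_arm(targets="-1 -0.02 0 0.2 0 0 0;-1 -0.02 0 0.2 0 0 0;-1 -0.02 0 0.2 0 0 0;-1 0 0 0 0 0 0")

```text
clock: 6.27
eef_pos: [475.1, 260.2, 90.0]
tool_rot: [-3.137, -0.097, -2.779]
force: [-0.5, 5.8, 2.7]
width: 20.1
gripper_force: 60.5
```

Emit:
move_arm(targets="-1 0 0.3 0 0 0 0;-1 0 0.2 0 0 0 0;-1 0 0 0.2 0 0 0;-1 0 0 0.2 0 0 0;-1 0 0 0 0 0 0")

```text
clock: 6.68
eef_pos: [474.0, 262.1, 87.6]
tool_rot: [-3.133, -0.097, -2.781]
force: [0.2, 1.1, 16.3]
width: 19.6
gripper_force: 61.8
```

Run:
```python
from h import *
s=read_state();print(s['eef_pos'],s['force'],s['qd'])
for i in range(2):d=wr('w4.png');s=read_state();print(s['eef_pos'],s['force'])
```

```text
[473.95846764 262.07902361  87.62491966] [ 0.1727356   1.08459328 16.31509161] [ 2.78507261e-03 -1.74941103e-03 -1.08014858e-05  3.56920251e-03
  4.95404139e-04 -4.22455935e-03  7.43011515e-04]
[473.98543589 262.07730479  87.62669898] [-0.14246058  0.79877387 16.12758115]
[473.9341438  262.08471314  87.61828076] [ 1.25438103  0.3186552  16.14622709]
```

Seated at TCP z 87.6 with no side force. Release and lift, turning −18° toward the medium lid.

Emit:
move_arm(targets="1 0 0 0 0 0 0;1 0 0 0 0 0 0;1 0 0 0 0 0 0;1 0 0 -0.5 0 0 0;1 0 0 -1.5 0 0 0")

```text
clock: 7.2
eef_pos: [472.5, 260.6, 103.9]
tool_rot: [-3.131, -0.106, -2.781]
force: [-0.0, 0.5, -0.1]
width: 79.3
gripper_force: 0.0
```

Emit:
move_arm(targets="1 0 0 -3 0 0 0;1 0 0 -2 0 0 0;1 0 0 0 0 0 0;1 0 0 0 0 0 0")

```text
clock: 7.53
eef_pos: [479.4, 264.5, 156.1]
tool_rot: [-3.133, -0.099, -2.781]
force: [0.5, 0.0, -0.1]
width: 85.4
gripper_force: 0.0
```

Run:
```python
from h import *
s=read_state();go((340,269,140));d=wr('w5.png');t=snap('top','t5.png');sc=snap('scene','s5.png')
for k,dd in(('top',t),('w',d)):
    u,v=uv(dd,(476.8,264.2,96));
    (c2,r2),a=blob(dd['color'],int(u),int(v),(12,50,120),(34,160,255),45 if k=='w' else 30,5)
    print(k,at(dd,*c2,80),r2)
a=cv2.resize(sc['color'][170:300,220:400,::-1],(540,390));b=cv2.resize(t['color'][170:320,200:400,::-1],(520,390))
cv2.imwrite('pics/c5.png',cv2.resize(np.hstack([a,b]),None,fx=.75,fy=.75))
```

```text
tcp [479.4 264.5 156.1] t 7.53 rot [-3.133 -0.099 -2.781]
shift cm [12.66  5.36  2.83]
top [498.9 265.4  80. ] 33.837947845458984
w [476.4 263.3  80. ] 57.80595779418945
```

View pics/c5.png

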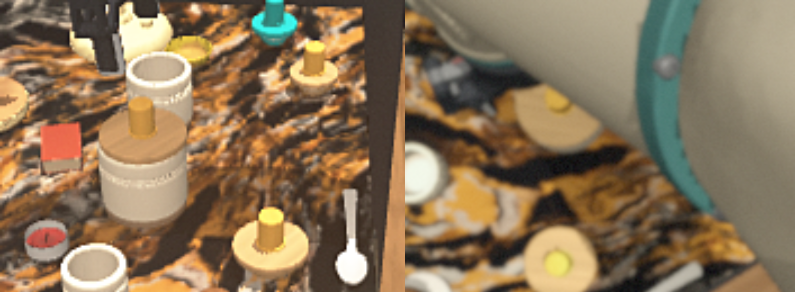

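The scene crop shows the large lid seated level on its canister. On to the medium lid.

Emit:
move_arm(targets="1 3.2 1.35 0.6 0 0 0;1 3.2 1.35 0.6 0 0 0;1 3.2 1.35 0.6 0 0 0;1 3.2 1.35 0.6 0 0 0;1 0 0 0 0 0 -6")

```text
clock: 8.1
eef_pos: [329.8, 267.1, 142.7]
tool_rot: [3.141, -0.111, -2.667]
force: [-0.6, -1.3, 0.7]
width: 85.0
gripper_force: 0.0
```

Emit:
move_arm(targets="1 0 0 0 0 0 -6;1 0 0 0 0 0 -6;1 0 0 0 0 0 0;1 0 0 0 0 0 0;1 0 0 0 0 0 0")

```text
clock: 8.52
eef_pos: [338.3, 268.6, 143.3]
tool_rot: [3.119, -0.099, -2.468]
force: [-0.4, 0.6, -0.5]
width: 85.4
gripper_force: 0.0
```

```bash
cat >> h.py <<'E'
def knob(d,g):
    u,v=uv(d,(*g,54));(c,r),a=blob(d['color'],int(u),int(v),(20,90,80),(34,255,255),26,3);print('knob px',np.round(c,1),round(r,1),at(d,*c,54))
E
python3 - <<'E'
from h import *
go((339,268.6,31));d=wr('w6.png');knob(d,(339.8,269.3));print(uv(d,(339.8,269.3,54)),np.round(read_state()['qpos'],2))
E
```

```text
tcp [338.3 268.6 143.3] t 8.52 rot [ 3.119 -0.099 -2.468]
shift cm [-1.17 -0.29 11.16]
knob px [317.7 250.2] 14.5 [338.4 269.3  54. ]
[316.3 251.8] [-0.37  0.55 -0.5   2.09  0.35  0.68  1.14]
```

View pics/w6.png

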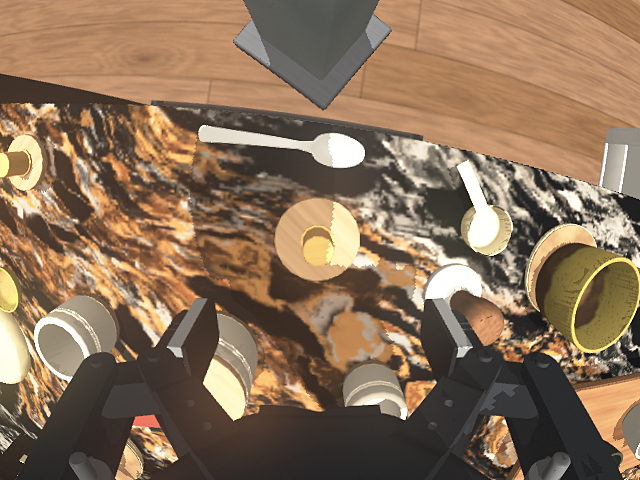

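Medium lid's knob top is at (318,250), i.e. world (338.6,269.3). The tamper at (460,300) is clear of the finger. Descending.

Emit:
move_arm(targets="1 -0.6 -0.2 2.3 1.3 0 0;1 -0.5 0 2.5 0 0 0;1 0 0 2.5 0 0 0;1 0 0 2.5 0 0 0;1 0 0 1.35 0 0 0")

```text
clock: 8.98
eef_pos: [338.6, 266.9, 29.6]
tool_rot: [-3.141, -0.101, -2.466]
force: [0.2, 1.0, -0.3]
width: 85.5
gripper_force: 0.0
```

Emit:
move_arm(targets="1 0 0 0 0 0 0;1 0 0 0 0 0 0")

```text
clock: 9.15
eef_pos: [339.1, 267.6, 31.3]
tool_rot: [-3.141, -0.1, -2.465]
force: [0.7, 1.3, 0.6]
width: 85.4
gripper_force: 0.0
```

Run:
```python
from h import *
go((338,268.5,31))
```

```text
tcp [339.1 267.6  31.3] t 9.15 rot [-3.141 -0.1   -2.465]
shift cm [0.03 0.13 0.03]
```

Emit:
move_arm(targets="-1 0 0.1 0 0 0 0;-1 0 0 0 0 0 0;-1 0 0 0 0 0 0;-1 0 0 0 0 0 0;-1 0 0 0 0 0 0")

```text
clock: 9.57
eef_pos: [339.3, 268.8, 32.2]
tool_rot: [-3.141, -0.097, -2.465]
force: [-0.1, -0.2, 0.1]
width: 25.6
gripper_force: 0.0
```

Emit:
move_arm(targets="-1 0 0 0 0 0 0;-1 0 0 0 0 0 0;-1 0 0 0 0 0 0;-1 0 0 0 0 0 0;-1 0 0 0 0 0 0")

```text
clock: 9.98
eef_pos: [339.2, 268.8, 32.2]
tool_rot: [-3.141, -0.097, -2.465]
force: [0.3, 0.1, 6.5]
width: 19.6
gripper_force: 58.4
```

Emit:
move_arm(targets="-1 0.15 0 -1.5 0 0 0;-1 0.3 0 -3 0 0 0;-1 0.3 0 -3 0 0 0;-1 0.3 0 -3 0 0 0;-1 0 0 0 0 0 0")

```text
clock: 10.4
eef_pos: [340.6, 270.5, 141.2]
tool_rot: [3.142, -0.09, -2.465]
force: [1.2, 1.5, -1.4]
width: 19.8
gripper_force: 59.1
```

Run:
```python
from h import *
go((543.7,151.2,136));print(read_state()['tool_rot'])
```

```text
tcp [340.6 270.5 141.2] t 10.4 rot [ 3.142 -0.09  -2.465]
shift cm [ -8.38 -22.02  -0.23]
[ 3.14153351 -0.09040323 -2.4648642 ]
```

Emit:
move_arm(targets="-1 -0.7 -1.8 0 0 0 0;-1 -1.35 -3.5 0 0 0 0;-1 -1.4 -3.7 0 0 0 0;-1 -1.4 -3.7 0 0 0 0;-1 -1.4 -3.7 0 0 0 0")

```text
clock: 10.82
eef_pos: [491.0, 178.1, 130.6]
tool_rot: [-3.142, -0.099, -2.464]
force: [-0.2, 0.8, -0.9]
width: 19.6
gripper_force: 59.1
```

Emit:
move_arm(targets="-1 -1.3 -3.4 0 0 0 0;-1 -0.85 -2.2 -0.2 0 0 0;-1 0 0 0 0 0 0;-1 0 0 0 0 0 0;-1 0 0 0 0 0 0")

```text
clock: 11.23
eef_pos: [540.5, 150.0, 130.4]
tool_rot: [3.14, -0.1, -2.464]
force: [-1.0, 0.8, -0.6]
width: 19.5
gripper_force: 59.1
```

Emit:
move_arm(targets="-1 0 0 0 0 0 0;-1 0 0 0 0 0 0")

```text
clock: 11.4
eef_pos: [540.7, 150.6, 131.0]
tool_rot: [3.141, -0.099, -2.462]
force: [-0.4, 0.7, -0.3]
width: 19.5
gripper_force: 59.1
```

Run:
```python
from h import *
go((543.7,151.2,82));d=wr('w7.png');print(np.round(read_state()['qpos'],2),uv(d,(544.3,151.6,64)))
```

```text
tcp [540.7 150.6 131. ] t 11.4 rot [ 3.141 -0.099 -2.462]
shift cm [-0.75 -0.15  4.85]
[-0.05  0.71 -0.47  1.77  0.43  0.87  1.51] [317.3 264.6]
```

View pics/w7.png

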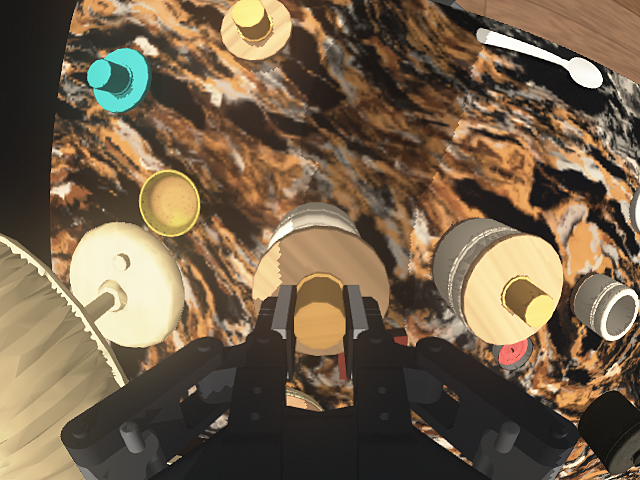

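The flange (centre about (320,291)) sits over the medium canister. Correcting by 3 mm and lowering.

Emit:
move_arm(targets="-1 -0.35 -0.12 0.5 0 0 0;-1 -0.1 0 1.2 0 0 0;-1 -0.1 0 1.2 0 0 0;-1 -0.1 0 1 0 0 0;-1 0 0 0 0 0 0")

```text
clock: 11.87
eef_pos: [542.7, 149.4, 88.6]
tool_rot: [3.14, -0.103, -2.464]
force: [-0.4, -0.4, -1.5]
width: 19.7
gripper_force: 59.1
```

Emit:
move_arm(targets="-1 -0.03 0 0.3 0 0 0;-1 -0.03 0 0.3 0 0 0;-1 0 0 0 0 0 0;-1 0 0 0 0 0 0")

```text
clock: 12.2
eef_pos: [544.8, 150.3, 85.6]
tool_rot: [-3.141, -0.098, -2.465]
force: [0.2, -1.0, -1.1]
width: 19.9
gripper_force: 59.1
```

Emit:
move_arm(targets="-1 0 0.05 0.25 0 0 0;-1 -0.05 0 0.25 0 0 0;-1 0 0 0.2 0 0 0;-1 0 0 0 0 0 0;-1 0 0 0 0 0 0")

```text
clock: 12.62
eef_pos: [544.7, 150.9, 80.2]
tool_rot: [-3.14, -0.097, -2.465]
force: [-2.5, -0.2, 12.0]
width: 19.6
gripper_force: 59.9
```

Seated with TCP z 80.2 as expected. Release and lift.

Emit:
move_arm(targets="1 0 0 0 0 0 0;1 0 0 0 0 0 0;1 0 0 0 0 0 0;1 0 0 -0.5 0 0 0;1 0 0 -1.5 0 0 0")

```text
clock: 13.03
eef_pos: [544.2, 150.9, 96.9]
tool_rot: [3.14, -0.102, -2.465]
force: [-0.5, 0.5, -0.4]
width: 78.8
gripper_force: 0.0
```

Emit:
move_arm(targets="1 0 0 -3 0 0 0;1 0 0 -2 0 0 0;1 0 0 0 0 0 0;1 0 0 0 0 0 0;1 0 0 0 0 0 0")

```text
clock: 13.45
eef_pos: [549.1, 154.4, 147.7]
tool_rot: [-3.142, -0.099, -2.465]
force: [-0.4, -0.1, 0.2]
width: 85.4
gripper_force: 0.0
```

Run:
```python
from h import *
go((445,18.5,145));d=wr('w8.png');knob(d,(446,18.5))
sc=snap('scene','s8.png');w=d['color']
cv2.imwrite('pics/c8.png',np.hstack([cv2.resize(sc['color'][160:290,230:400,::-1],(340,260)),cv2.resize(w[:,:,::-1],(346,260))]))
```

```text
tcp [549.1 154.4 147.7] t 13.45 rot [-3.142 -0.099 -2.465]
shift cm [16.52 -4.07  1.92]
knob px [255.    8.5] 15.7 [448.4  18.1  54. ]
```

View pics/c8.png

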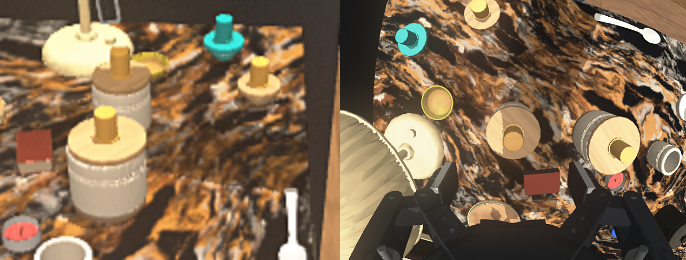

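Large and medium lids are both seated level. Now to the small lid, turning +36°.

Emit:
move_arm(targets="1 2.5 -0.6 0.1 0 0 0;1 3.8 -0.9 0.3 0 0 0;1 3.8 -0.95 0.3 0 0 0;1 3.8 -0.95 0.3 0 0 0;1 2.6 -0.65 0.3 0 0 0")

```text
clock: 13.97
eef_pos: [442.2, 16.3, 150.5]
tool_rot: [3.141, -0.103, -2.466]
force: [0.2, -1.2, 0.0]
width: 85.4
gripper_force: 0.0
```

Emit:
move_arm(targets="1 0 0 0 0 0 6.1;1 0 0 0 0 0 6.1;1 0 0 0 0 0 6.1;1 0 0 0 0 0 6.1;1 0 0 0 0 0 6.1")

```text
clock: 14.38
eef_pos: [445.3, 19.3, 150.7]
tool_rot: [-3.091, -0.086, -3.005]
force: [-0.1, -0.1, -0.1]
width: 85.4
gripper_force: 0.0
```

Emit:
move_arm(targets="1 0 0 0 0 0 6;1 0 0 0 0 0 0;1 0 0 0 0 0 0;1 0 0 0 0 0 0")

```text
clock: 14.72
eef_pos: [445.6, 19.7, 151.0]
tool_rot: [-3.083, -0.08, -3.101]
force: [0.1, 0.7, -0.1]
width: 85.6
gripper_force: 0.0
```

Run:
```python
from h import *
go((446,18.5,31));d=wr('w9.png');knob(d,(446.5,18.5));print(uv(d,(446.5,18.5,54)),np.round(read_state()['qpos'],2))
u,v=uv(d,(446.5,18.5,24));(c,r),a=blob(d['color'],int(u),int(v),(8,40,80),(34,255,255),45,5);print(np.round(c,1),r,at(d,*c,24))
```

```text
tcp [445.6  19.7 151. ] t 14.72 rot [-3.083 -0.08  -3.101]
shift cm [-0.99  0.58 11.95]
knob px [326.  255.5] 8.1 [454.  19.  54.]
[325.8 245. ] [ 0.06  0.52 -0.3   2.07  0.31  0.68  1.16]
[326.5 233.5] 62.93260192871094 [446.   17.8  24. ]
```

Emit:
move_arm(targets="1 0 0 2 -3.3 1 0;1 0 0 2 0 0 0;1 0 0 0 0 0 0;1 0 0 0 0 0 0")

```text
clock: 15.1
eef_pos: [441.6, 18.2, 111.1]
tool_rot: [-3.141, -0.099, -3.104]
force: [0.2, -0.3, 0.3]
width: 85.4
gripper_force: 0.0
```

Run:
```python
from h import *
go((446.2,18.7,31.5));d=wr('w10.png');u,v=uv(d,(447.3,18.8,54));print(u,v)
u,v=int(u),int(v);hsv=cv2.cvtColor(d['color'],cv2.COLOR_RGB2HSV)
for dv in range(-36,40,6):print(' '.join('%3d/%3d/%3d'%tuple(hsv[v+dv,u+du]) for du in range(-30,36,10)))
```

```text
tcp [441.6  18.2 111.1] t 15.1 rot [-3.141 -0.099 -3.104]
shift cm [-1.24  0.04  7.88]
320.2 273.2
 27/ 45/255  26/ 55/255  27/ 45/255  25/ 61/255  27/ 42/255  15/108/220  15/110/160
 27/ 46/255  24/ 63/254  22/113/249  30/ 48/255  29/ 40/255  15/106/221  17/ 98/236
 27/ 48/255  25/ 58/255  16/139/189  16/138/185  15/147/218  16/104/228  17/101/232
 26/ 50/255  29/ 53/255  16/138/192  15/140/178  16/137/169  17/103/233  16/104/228
 28/ 44/255  26/104/255  30/ 62/255  30/ 67/255  17/140/233  17/101/233  16/104/226
 17/101/234  15/119/214  30/ 64/255  30/ 64/255  22/122/251  17/101/235  16/104/225
 23/ 80/255  16/114/223  22/125/250  23/123/253  22/123/250  18/ 99/236  16/103/227
 30/ 41/255  17/103/231  22/125/250  21/126/249  21/125/249  18/100/235  16/ 48/185
 14/143/212  17/103/235  30/ 72/255  22/125/250  18/119/235  17/101/234  13/ 87/143
 13/110/ 97  15/ 89/180  15/107/222  16/102/227  15/107/221  13/128/157  13/145/127
 14/116/112  13/ 94/109  14/113/ 95  14/118/115  14/126/210  14/100/203  13/112/171
 12/124/168  14/133/196  18/136/255  22/106/255  15/144/209  14/144/207  14/ 66/181
 14/ 73/115  15/ 89/180  20/ 27/254  20/ 22/252  16/ 57/197  16/ 58/181  13/103/ 74
```

Pixel samples confirm the knob top is centred at (320,273), i.e. world (447,18.8). Descending.

Emit:
move_arm(targets="1 -0.6 0.05 1.5 0 0 0;1 -0.62 0 1.6 0 0 0;1 0 0 1.6 0 0 0;1 0 0 1.6 0 0 0;1 0 0 1.6 0 0 0")

```text
clock: 15.57
eef_pos: [448.3, 19.7, 32.3]
tool_rot: [-3.141, -0.093, -3.103]
force: [0.4, -0.2, -1.1]
width: 85.3
gripper_force: 0.0
```

Emit:
move_arm(targets="1 0 0 0 0 0 0;1 0 0 0 0 0 0")

```text
clock: 15.73
eef_pos: [447.3, 19.5, 32.3]
tool_rot: [-3.141, -0.096, -3.103]
force: [0.0, -0.1, 0.2]
width: 85.2
gripper_force: 0.0
```

Emit:
move_arm(targets="-1 0.08 -0.08 0 0 0 0;-1 0 0 0 0 0 0;-1 0 0 0 0 0 0;-1 0 0 0 0 0 0;-1 0 0 0 0 0 0")

```text
clock: 16.15
eef_pos: [446.7, 18.0, 32.3]
tool_rot: [-3.141, -0.095, -3.105]
force: [-0.3, -0.0, -0.4]
width: 25.6
gripper_force: 0.0
```

Emit:
move_arm(targets="-1 0 0 0 0 0 0;-1 0 0 0 0 0 0;-1 0 0 0 0 0 0;-1 0 0 0 0 0 0;-1 0 0 0 0 0 0")

```text
clock: 16.57
eef_pos: [446.6, 17.9, 32.4]
tool_rot: [-3.14, -0.095, -3.105]
force: [-0.1, -0.0, 7.1]
width: 20.0
gripper_force: 58.5
```

Emit:
move_arm(targets="-1 0.15 0 -1.5 0 0 0;-1 0.35 0 -3.5 0 0 0;-1 0.35 0 -3.5 0 0 0;-1 0.3 0 -3 0 0 0;-1 0 0 0 0 0 0")

```text
clock: 16.98
eef_pos: [448.9, 18.7, 152.0]
tool_rot: [-3.141, -0.087, -3.105]
force: [1.5, 0.4, -1.7]
width: 19.5
gripper_force: 59.0
```

Run:
```python
from h import *
go((419.4,395.4,150));t=snap('top','t10.png');print('S can',rim(t,(419.7,395.7),56,26,vmin=170))
```

```text
tcp [448.9  18.7 152. ] t 16.98 rot [-3.141 -0.087 -3.105]
shift cm [ 1.53 37.76  0.31]
S can (array([419.9, 395.9]), 359, array([47, 53, 45, 43, 47, 42, 42, 40]))
```

Emit:
move_arm(targets="-1 0.1 2 0 0 0 0;-1 0.15 3.8 0 0 0 0;-1 0.15 3.9 0 0 0 0;-1 0.15 3.9 0 0 0 0;-1 0.15 3.9 0 0 0 0")

```text
clock: 17.45
eef_pos: [431.3, 193.8, 146.8]
tool_rot: [-3.14, -0.098, -3.105]
force: [0.3, -0.2, -0.9]
width: 20.0
gripper_force: 59.0
```

Emit:
move_arm(targets="-1 0.15 3.9 0 0 0 0;-1 0.15 3.9 0 0 0 0;-1 0.15 3.9 0 0 0 0;-1 0.15 3.9 0 0 0 0;-1 0.15 3.0 0 0 0 0")

```text
clock: 17.87
eef_pos: [416.4, 381.5, 147.1]
tool_rot: [-3.141, -0.098, -3.102]
force: [-0.2, 0.1, -1.5]
width: 19.4
gripper_force: 59.0
```

Emit:
move_arm(targets="-1 0.1 1.6 0.3 0 0 0;-1 0 0 0 0 0 0;-1 0 0 0 0 0 0;-1 0 0 0 0 0 0;-1 0 0 0 0 0 0")

```text
clock: 18.28
eef_pos: [416.6, 392.1, 144.9]
tool_rot: [-3.138, -0.097, -3.107]
force: [0.7, -0.3, -1.2]
width: 19.6
gripper_force: 59.0
```

Run:
```python
from h import *
go((419.4,395.3,75));d=wr('w11.png');print(np.round(read_state()['qpos'],2),read_state()['qd'])
```

```text
tcp [416.6 392.1 144.9] t 18.28 rot [-3.138 -0.097 -3.107]
shift cm [-0.97  0.33  6.93]
[-0.55  0.68 -0.34  1.74  0.2   0.83  0.63] [ 0.00215011 -0.0053477  -0.00533276 -0.0061647  -0.00107293  0.0006221
 -0.00151515]
```

Emit:
move_arm(targets="-1 -0.25 0.35 0.5 0 0 0;-1 -0.15 0 1.5 0 0 0;-1 -0.15 0 1.5 0 0 0;-1 -0.15 0 1.5 0 0 0;-1 -0.1 0 1 0 0 0")

```text
clock: 18.75
eef_pos: [418.3, 396.8, 83.6]
tool_rot: [-3.139, -0.097, -3.106]
force: [-1.4, -0.2, -1.3]
width: 19.9
gripper_force: 59.0
```

Emit:
move_arm(targets="-1 0 0 0 0 0 0;-1 0 0 0 0 0 0;-1 0 0 0 0 0 0")

```text
clock: 19.0
eef_pos: [418.7, 398.2, 85.6]
tool_rot: [-3.141, -0.095, -3.105]
force: [0.1, -0.5, -0.9]
width: 20.1
gripper_force: 59.0
```

Run:
```python
from h import *
go((419.1,395.7,72.4));print(read_state()['force'])
```

```text
tcp [418.7 398.2  85.6] t 19.0 rot [-3.141 -0.095 -3.105]
shift cm [-0.16 -0.25  1.32]
[ 0.08876875 -0.47349292 -0.93695844]
```

Emit:
move_arm(targets="-1 -0.05 -0.22 0 0 0 0;-1 -0.03 0 0.4 0 0 0;-1 -0.03 0 0.4 0 0 0;-1 -0.03 0 0.3 0 0 0;-1 0 0 0 0 0 0")

```text
clock: 19.42
eef_pos: [418.6, 395.7, 73.5]
tool_rot: [-3.141, -0.096, -3.104]
force: [0.1, 0.4, -0.4]
width: 20.0
gripper_force: 59.0
```

Emit:
move_arm(targets="-1 0 0 0.15 0 0 0;-1 0 0 0.15 0 0 0;-1 0 0 0 0 0 0;-1 0 0 0 0 0 0")

```text
clock: 19.75
eef_pos: [418.6, 395.8, 72.4]
tool_rot: [-3.141, -0.095, -3.105]
force: [-0.6, -2.1, 10.3]
width: 20.0
gripper_force: 60.1
```

Seated (z 72.4, 10 N). Release, lift and back off for the final check.

Emit:
move_arm(targets="1 0 0 0 0 0 0;1 0 0 0 0 0 0;1 0 0 0 0 0 0;1 0 0 -0.5 0 0 0;1 0 0 -1.5 0 0 0")

```text
clock: 20.17
eef_pos: [418.9, 394.5, 89.4]
tool_rot: [-3.138, -0.1, -3.104]
force: [0.0, -0.8, 0.4]
width: 79.0
gripper_force: 0.0
```

Emit:
move_arm(targets="1 0 0 -3 0 0 0;1 0 0 -4 0 0 0;1 0 0 -4 0 0 0;1 0 0 0 0 0 0;1 0 0 0 0 0 0")

```text
clock: 20.58
eef_pos: [432.3, 397.5, 203.1]
tool_rot: [3.139, -0.092, -3.105]
force: [-0.9, -0.1, -0.6]
width: 85.3
gripper_force: 0.0
```

Run:
```python
from h import *
print(read_state()['eef_pos']);sc=snap('scene','s12.png');d=wr('w12.png')
cv2.imwrite('pics/c12.png',np.hstack([cv2.resize(sc['color'][170:370,210:400,::-1],(418,440)),cv2.resize(d['color'][100:420,50:330,::-1],(380,440))]))
```

```text
[432.25123788 397.45689393 203.14486769]
```

View pics/c12.png

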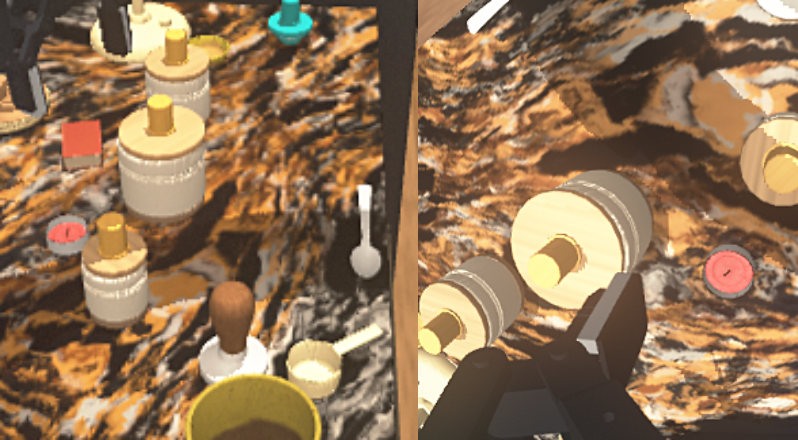

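The final picture shows all three lids level on their canisters: small at (115,260), large at (162,135), medium at (177,62). The tamper and bowl haven't moved and the gripper is clear, so I'm handing in.

```bash
python3 -c "
from h import *
print(order.finish_job())"
```

```text
the job is handed in; nothing more can be done
None
```

The job is handed in: all three wooden lids are seated level on their matching canisters, and the final pictures show the canisters, tamper and yellow bowl where they stood (about 21 s of the 77 s used).

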